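# Hold a feed roller in the V-block gauge for a reading

### The job

Take the thicker of the two steel feed rollers out of the plywood rack and lay it, without dropping it, in the roller gauge: its end journals down in the two V-blocks, its barrel between them on the dial indicator's plunger. Then hold it pressed straight down into the Vs with about 15 N at the middle of its barrel, in the fingers or under the fingertips, so that both journals bear on both sides of their Vs, and finish while still holding it pressed like that for the reading. Leave the thinner roller in its bay and the other things on the bench where they are.

Things in the scene. Friction and masses are not known exactly. Their poses are not given: they have to be found in the camera images.
- thick_roller_mid (a point): centre of the thicker steel feed roller, on its axis: barrel 36 mm diameter and 92 mm long with fine dark rings, and at each end a coaxial journal 16 mm diameter, 30 mm long (152 mm over all); about 0.45 kg. Its y axis is the roller's axis. It starts lying in one bay of the rack, in either of the two
- thin_roller_mid (a point): centre of the thinner feed roller in the rack's other bay: barrel 24 mm diameter, otherwise the same shape and lengths; its y axis is the roller's axis. To be left alone
- rack: fixed plywood roller rack, 210 mm (x) by 170 mm (y), origin at the centre of its underside. Two bays at x = +55 and -55 mm; in each a roller lies along y, its journals in open-topped notches (20 mm wide, 14 mm deep) in two end boards (14 mm thick, 104 mm apart inside, tops 56 mm high); the roller axes lie 50 mm above the bench
- gauge: fixed roller gauge, origin under the centre of its grey base (120 mm in x, 200 in y, 18 thick). Two steel V-blocks, 22 mm thick in y, 56 wide in x, stand at y = +62 and -62 mm, 102 mm apart inside (5 mm play each end of the barrel). Each has a 90 degree V along y, open upward, mouth 34 mm wide; tops 121 mm above the bench
- vee_seat (a point): the point where the centre of the thick roller lies when it is seated: midway between the V-blocks, 115 mm above the bench. Its y axis is the axis of the Vs
- flank_left_near: sloping face of the V-block at gauge y = +62 mm, on the gauge's -x side; origin and axes as the gauge's; ground, oiled steel, on which the journals slide easily (friction about 0.15)
- flank_left_far: sloping face of the V-block at gauge y = +62 mm, on the gauge's +x side; origin and axes as the gauge's; ground, oiled steel, on which the journals slide easily (friction about 0.15)
- flank_right_near: sloping face of the V-block at gauge y = -62 mm, on the gauge's -x side; origin and axes as the gauge's; ground, oiled steel, on which the journals slide easily (friction about 0.15)
- flank_right_far: sloping face of the V-block at gauge y = -62 mm, on the gauge's +x side; origin and axes as the gauge's; ground, oiled steel, on which the journals slide easily (friction about 0.15)
- plunger (a joint): plunger of the dial indicator that stands between the V-blocks (dial to the gauge's +x, clamped in a cross bar whose top is 81 mm above the bench). Travel in m: 0 = free, its 6 mm round tip 100 mm above the bench on the gauge's centre; grows as it is pushed down, about 0.003 under the seated thick roller; spring 1.2 N free, 1.7 N there
- die_mid (a point): bystander: centre of a loose strip-steel cutting die, 160 by 60 mm and 32 mm high
- cone_mid (a point): bystander: a cone of grey thread standing on the bench, 58 mm wide, 105 mm high; point half-way up
- maul_mid (a point): bystander: a white-headed maul lying on the bench, 260 mm long, head 56 mm thick; point on its axis near the head
Mind the look-alikes: they are no part of the job. What is shaped like the part that bears thick_roller_mid but orange, purple or red is not meant.

How it is judged:
On the way:
1. the thick roller is lifted out of the rack, in the gripper (height (world z) of thick_roller_mid above 0.127 m and contact force between the fingers and thick_roller above 1 N), for 0.1 s.
At the end, for the whole second after the job is handed in: Thick roller at rest in both Vs: centre within 8 mm in plan and -3 to +2 mm in height of its seat, axis within 2 degrees, plunger in over 1 mm; fingers on it (over 3 N), each of the four V faces carrying 2 to 18 N; thin roller, die, cone and maul moved under 20 mm (horizontal distance between thick_roller_mid and vee_seat below 0.008 m and z of thick_roller_mid in the frame of vee_seat between -0.003 and 0.002 m and angle between the y axis of thick_roller_mid and the y axis of vee_seat, either way round below 0.035 rad and value of joint plunger above 0.001 m and contact force between flank_left_near and thick_roller between 2 and 18 N and contact force between flank_left_far and thick_roller between 2 and 18 N and contact force between flank_right_near and thick_roller between 2 and 18 N and contact force between flank_right_far and thick_roller between 2 and 18 N and contact force between the fingers and thick_roller above 3 N and linear speed of thick_roller below 0.02 m/s and distance of each of thin_roller_mid, die_mid, cone_mid, maul_mid from where it was at the start of the episode below 0.02 m); the arm keeps its last pose, push and grip.
It fails at once if the thick roller is let go in the air above the Vs (height (world z) of thick_roller_mid above 0.13 m and contact force between the fingers and thick_roller below 0.1 N).
It fails at once if the roller is jammed into a V (more than 50 N on one face) (contact force between any of flank_left_near, flank_left_far, flank_right_near, flank_right_far and thick_roller above 50 N).
It fails at once if the thin roller or a bystander is disturbed (distance of any of thin_roller_mid, die_mid, cone_mid, maul_mid from where it was at the start of the episode above 0.03 m).
It also fails if it takes over 48 s, if anything falls off the work surface, if the arm or the gripper's body presses on something with over 40 N, if the wrist force passes 120 N, or if a joint passes its speed limit or range.

### The arm

A 7-joint arm with a two-finger parallel gripper is mounted at the origin on the work surface. World frame = base frame: x ahead of the robot, y to its left, z up, the work surface at z = 0. Lengths are in m, angles in rad, forces in N, time in s.
With the tool pointing down it reaches from about 0.425 to 0.925 m from the base axis. Payload 6.8 kg.
Tool frame: the origin (TCP) lies at the very end of the fingers, on their centre line; the grasp point (between the pads) lies 19 mm behind it (bot.grasp_offset is the distance from the TCP to the grasp point, in m); z points along the fingers, y is the direction in which the jaws open and shut (so a half turn about z gives the same grasp; the last joint's range is limited). The gripper opens to 85 mm and grips with 20 to 120 N. Pads are 22 mm wide; open, the fingers measure 114 mm over their backs; the gripper's body (76 mm by 85 mm) begins 54 mm behind the grasp point. The pads swing forward as they close: fully open they stand 13 mm farther back than shut.
Start: joints at [1.207, 0.477, 0.022, 1.555, -0.011, 1.109, -0.083], TCP at [0.171, -0.653, 0.197] pointing down, gripper open.
Joint ranges: [-2.96, 2.96], [-0.34, 2.1], [-1.41, 1.46], [0.24, 2.44], [-1.37, 4.51], [0.17, 1.92], [-2.96, 2.96]. Speed limits (rad/s): [2.39, 2.39, 3.14, 3.14, 3.14, 3.14, 3.14].

### API

Orientations are given as a unit quaternion [w, x, y, z].
In Python, from station import monitor, cams, bot, finder gives the robot as it stands.
- The arm moves only by the tool jog_arm, never from a script. Its argument "plan" is a list of rows, each an object of numbers: "x", "y", "z": the shift along the tool's x, y, z as a fraction of full scale; "wx", "wy", "wz": the turn, a rotation vector about the tool's x, y, z as a fraction of full scale. A call has 1 to 12 rows; each row is the pose to reach, as a shift and turn from the pose measured when the call began, along the tool's axes at that moment, turning the shorter way round; what a row does not reach only later rows make up. Full scale, the value 1, is 20 cm for a shift and 180 degrees for a turn. A row lasts 1/12 s, in which the tool goes at most 41.7 mm and 7.16 degrees, less where a joint would pass 70% of its speed; a pose out of reach is approached as far as the arm can. A call with a number of a shift or a turn outside -1 to 1 is refused whole. A call with a gripper value outside its range is refused whole. "hand" is the opening, from -1 (shut) to 1 (fully open), set as the call begins (left out, the last holds). The fingers move at their own pace and stop on an object; "grip_force" is the grip in N (left out, the last holds). Time passes only in rows, so rows that repeat a pose let the fingers close. It gives the time, the measured TCP pose, the force and the opening at its end, in the units of the state.
- monitor.get_obs(): the state, without advancing time (a new reading comes with each control period).
- cams.read_camera(name): name is "side" or "top"; returns the picture (420x560x3 uint8, red, green, blue); there is no depth.
- cams.get_calibration(name): a dict with "fx", "fy", "cx", "cy" (pixels), "extrinsics" (4x4, takes a point from world to camera coordinates). Camera axes: x right, y down, z forward; pixel columns grow to the right and rows downward; lengths in m; the calibration is good to about 2 mm. A picture is of the moment at which its call begins. get_calibration takes no time and is no camera call.
- bot.hand_in(): hands the job in, once; it reports no verdict.
Trained networks look in the newest picture that a camera, given by its name, has taken for a name from the list of things; names that differ only in an ending like _2 or _b are one class to them, and where a whole thing is asked for, a point or a joint stands for the part that bears it (a point fixed in the world has none). Each returns a list of dicts, best first, with "confidence" (0 to 1); they miss things now and then, are a little off and sometimes report something else, mostly with a low value. They report only what shows in the picture. A call takes as long as a camera call. They do not tell look-alikes from the thing itself.
- finder.find_in(camera, target): "bbox" ([left, top, width, height] in pixels, round what is visible of it).
- finder.place_of(camera, target): "location" ([column, row] in pixels: a listed point, or the origin of a listed thing).
The state is a dict: "t": time; "q": joint angles; "joint_vel": joint speeds; "joint_torque": joint torques, N m; "eef_pos": TCP position; "tool_rot": TCP orientation; "contact_force": force on the tool from outside, world axes, zero at the start; "torque": the same for the moment, N m; "gripper_width": opening from 0.0 (shut) to 1.0 (fully open).
Only numpy, scipy, OpenCV 4.12 (cv2) and the standard library are available. Lean on these libraries where they do the work, as an engineer would, in place of code of your own. Each camera call takes 0.05 s, during which the arm holds its last target. There are 200 camera calls.

## Working session

There is one attempt and no reset: what is moved stays moved. The work goes in short steps, Python scripts to look and compute and a tool call to move; the robot and the scene stay as the last step left them, time stands still between calls to the robot, and variables do not carry over. Pictures are saved under pics/ and viewed, about 8 in all and at most 12, crops included, and the job is handed in when it is done.

Besides the shell and the picture viewer there is one more tool, called after "Call:" by a JSON object that holds its "method" and its "body", one argument or row to a line. jog_arm: Moves the arm, as the interface text tells. Shift numbers are shares of 20 cm and turn numbers shares of 180 degrees, none past 1 either way. Its arguments: {"type":"object","properties":{"plan":{"type":"array","items":{"type":"object","properties":{"x":{"type":"number","minimum":-1,"maximum":1},"y":{"type":"number","minimum":-1,"maximum":1},"z":{"type":"number","minimum":-1,"maximum":1},"wx":{"type":"number","minimum":-1,"maximum":1},"wy":{"type":"number","minimum":-1,"maximum":1},"wz":{"type":"number","minimum":-1,"maximum":1}}}},"hand":{"type":"number"},"grip_force":{"type":"number"}},"required":["plan"]}

```bash
mkdir -p pics
cat > h.py <<'E'
import numpy as np, cv2
from station import monitor, cams, bot, finder
def ray(cam,px):
    c=cams.get_calibration(cam);E=np.array(c["extrinsics"])
    d=np.array([(px[0]-c["cx"])/c["fx"],(px[1]-c["cy"])/c["fy"],1.])
    R=E[:3,:3]; return -R.T@E[:3,3], R.T@d
def atz(cam,px,z):
    o,d=ray(cam,px); return o+d*(z-o[2])/d[2]
def proj(cam,p):
    c=cams.get_calibration(cam);E=np.array(c["extrinsics"])
    q=E[:3,:3]@np.asarray(p)+E[:3,3]; return np.array([c["fx"]*q[0]/q[2]+c["cx"],c["fy"]*q[1]/q[2]+c["cy"]])
def tri(p1,p2):
    (o1,d1),(o2,d2)=ray("top",p1),ray("side",p2)
    A=np.stack([d1,-d2],1); s=np.linalg.lstsq(A,o2-o1,rcond=None)[0]
    a,b=o1+s[0]*d1,o2+s[1]*d2; return (a+b)/2,np.linalg.norm(a-b)
E
python3 - <<'E'
from h import *
np.set_printoptions(precision=4,suppress=True)
for c in("top","side"):
    im=cams.read_camera(c); cv2.imwrite(f"pics/{c}0.png",im[:,:,::-1])
    print(c,ray(c,(280,210)))
Z=dict(thick_roller_mid=.05,thin_roller_mid=.05,rack=0,gauge=0,vee_seat=.115,die_mid=.016,cone_mid=.0525,maul_mid=.028)
for n,z in Z.items():
    for c in("top","side"):
        for r in finder.place_of(c,n)[:3]:
            print(n,c,np.round(r["location"],1),round(r["confidence"],2),atz(c,r["location"],z))
s=monitor.get_obs();print(s["t"],s["eef_pos"],s["tool_rot"],s["gripper_width"],s["contact_force"])
E
```

```text
top (array([ 0.3588, -0.0162,  1.399 ]), array([ 0.1734,  0.0064, -0.985 ]))
side (array([-0.1969,  0.9022,  0.9439]), array([ 0.544 , -0.607 , -0.5793]))
thick_roller_mid top [305.5 291.9] 0.78 [ 0.3686 -0.0779  0.05  ]
thick_roller_mid top [216.7 301.2] 0.75 [0.3422 0.1653 0.05  ]
thick_roller_mid top [221.  197.4] 0.74 [0.6323 0.1601 0.05  ]
thick_roller_mid side [238.  237.7] 0.93 [0.6456 0.1528 0.05  ]
thick_roller_mid side [316.1 289.9] 0.85 [0.3341 0.1765 0.05  ]
thick_roller_mid side [263.9 336.5] 0.65 [0.3347 0.3764 0.05  ]
thin_roller_mid side [255.7 263.9] 0.85 [0.5247 0.2037 0.05  ]
rack top [215.  216.7] 0.57 [0.5849 0.1829 0.    ]
rack side [249.7 260.8] 0.88 [0.5882 0.1661 0.    ]
gauge top [345.7 213.4] 0.58 [ 0.5953 -0.1985  0.    ]
vee_seat top [353.  204.2] 0.6 [ 0.6009 -0.2036  0.115 ]
vee_seat side [322.5 176.3] 0.81 [ 0.5993 -0.2004  0.115 ]
die_mid top [124.2 227.3] 0.9 [0.5507 0.443  0.016 ]
die_mid side [185.5 317. ] 0.92 [0.551  0.4389 0.016 ]
die_mid side [251.3 209.7] 0.46 [ 0.7498 -0.0102  0.016 ]
cone_mid top [276.9 167.7] 0.62 [0.7185 0.0017 0.0525]
cone_mid side [255.4 205.5] 0.85 [0.7186 0.0001 0.0525]
cone_mid side [360.1 171.4] 0.67 [ 0.5751 -0.3961  0.0525]
maul_mid top [425.6 213.8] 0.83 [ 0.5898 -0.4216  0.028 ]
maul_mid top [124.3 226.5] 0.75 [0.5514 0.4389 0.028 ]
maul_mid top [276.4 167.7] 0.55 [0.725  0.0035 0.028 ]
maul_mid side [357.7 170.7] 0.68 [ 0.606  -0.4305  0.028 ]
0.9 [ 0.1708 -0.653   0.197 ] [0.     0.9918 0.1275 0.    ] 0.9933456704716578 [ 0.2645 -0.0785 -0.0379]
```

Run:
```python
import cv2
a=cv2.imread("pics/top0.png")
cv2.imwrite("pics/t1.png",cv2.resize(a[120:320,90:350],(780,600),interpolation=cv2.INTER_CUBIC))
a=cv2.imread("pics/side0.png")
cv2.imwrite("pics/s1.png",cv2.resize(a[100:370,130:490],(800,600),interpolation=cv2.INTER_CUBIC))
```

```text
(no output)
```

View pics/top0.png

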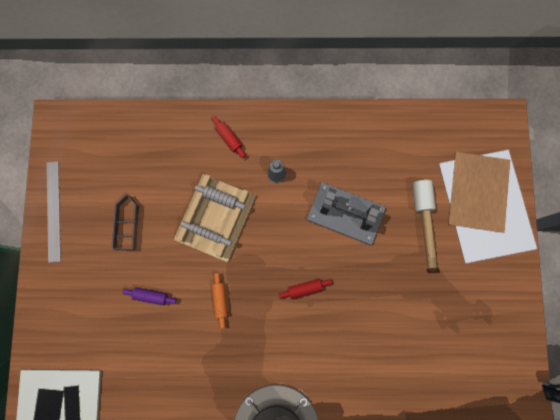

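View pics/t1.png

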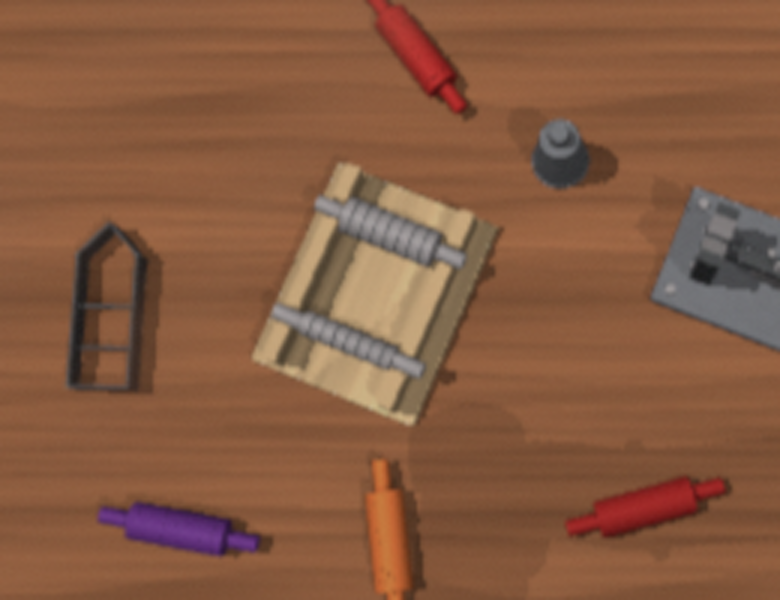

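View pics/s1.png

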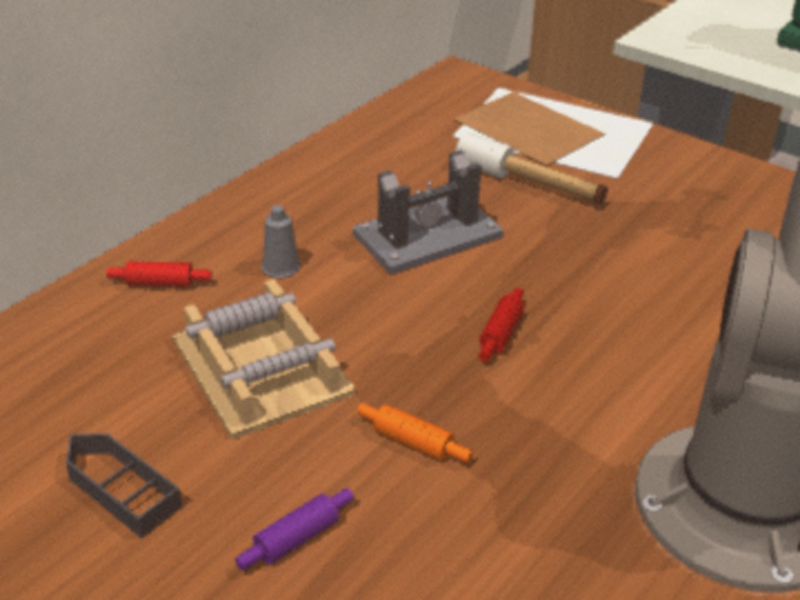

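The top view shows the rack at about (215,217), with the thicker roller in its far (upper) bay from (196,188) to (244,206) and the thinner one in the lower bay. The gauge is at about (346,213), and the red, purple and orange look-alikes lie outside the rack. The side view agrees with this. Next I'll fit the axes.

```bash
cat > m.py <<'E'
from h import *
np.set_printoptions(precision=4,suppress=True)
def mask(im,poly,f):
    m=np.zeros(im.shape[:2],np.uint8);cv2.fillPoly(m,[np.array(poly,np.int32)],1)
    hsv=cv2.cvtColor(im,cv2.COLOR_BGR2HSV); return (m>0)&f(hsv)
def big(m):
    n,l,s,_=cv2.connectedComponentsWithStats(m.astype(np.uint8)); k=1+np.argmax(s[1:,4]); return np.argwhere(l==k)[:,::-1]
im=cv2.imread("pics/top0.png")
def rect(px,z):
    P=np.array([atz("top",p,z)[:2] for p in px]);r=cv2.minAreaRect((P*1000).astype(np.float32))
    b=cv2.boxPoints(r);e=b[1]-b[0],b[2]-b[1];e=max(e,key=np.linalg.norm)
    return np.array(r[0]),np.round(r[1],1),np.degrees(np.arctan(e[1]/e[0])),P
for s in(70,90):
  for n,poly in dict(thick=[(188,178),(250,195),(250,215),(185,198)],thin=[(176,215),(235,235),(235,250),(176,232)]).items():
    px=big(mask(im,poly,lambda h:h[:,:,1]<s)); c,sz,a,P=rect(px,.05); print(s,n,len(px),c,sz,"longaxis deg",a)
px=big(mask(im,[(300,175),(392,175),(392,250),(300,250)],lambda h:(h[:,:,1]<90)))
print("gauge",len(px),rect(px,.018)[:3])
px=big(mask(im,[(165,165),(265,165),(265,270),(165,270)],lambda h:(h[:,:,2]>135)))
print("rack",len(px),rect(px,.03)[:3])
im=cv2.imread("pics/side0.png")
for s in(70,90):
    px=big(mask(im,[(210,240),(265,225),(270,240),(215,258)],lambda h:h[:,:,1]<s))
    P=np.array([atz("side",p,.05)[:2] for p in px]);r=cv2.minAreaRect((P*1000).astype(np.float32)); print("side thick",len(px),r)
px=big(mask(im,[(280,150),(365,150),(365,225),(280,225)],lambda h:h[:,:,1]<90));print("side gauge px",len(px),px.min(0),px.max(0))
E
python3 m.py
```

```text
70 thick 542 [634.4971 164.1799] [154.9  37.4] longaxis deg 68.031075
70 thin 422 [530.7982 200.9682] [154.4  25. ] longaxis deg 68.414925
90 thick 622 [632.9478 162.8677] [158.6  43.5] longaxis deg 66.231735
90 thin 499 [529.9605 200.5287] [158.1  28.3] longaxis deg 67.489586Traceback (most recent call last):
  File "m.py", line 17, in <module>
    print("gauge",len(px),rect(px,.018)[:3])
                          ~~~~^^^^^^^^^
  File "m.py", line 10, in rect
    P=np.array([atz("top",p,z)[:2] for p in px]);r=cv2.minAreaRect((P*1000).astype(np.float32))
                ~~~^^^^^^^^^^^
  File "h.py", line 8, in atz
    o,d=ray(cam,px); return o+d*(z-o[2])/d[2]
        ~~~^^^^^^^^
  File "h.py", line 4, in ray
    c=cams.get_calibration(cam);E=np.array(c["extrinsics"])
ValueError: time passes only in moves, steps and waits
```

```bash
python3 - <<'E'
s=open("h.py").read().replace("cams.get_calibration(cam)","cal(cam)")
s=s.replace("def ray","import functools\n@functools.cache\ndef cal(c): return cams.get_calibration(c)\ndef ray",1)
open("h.py","w").write(s)
m=open("m.py").read().replace("return np.array(r[0]),","C=P-P.mean(0);v=np.linalg.svd(C,full_matrices=False)[2][0];print('   pca',P.mean(0)*1000,np.degrees(np.arctan(v[1]/v[0])));return np.array(r[0]),")
open("m.py","w").write(m)
E
timeout 60 python3 m.py
```

```text
pca [634.1761 164.0198] 67.47007299206274
70 thick 542 [634.4971 164.1799] [154.9  37.4] longaxis deg 68.031075
   pca [530.6337 201.2336] 67.85360530451788
70 thin 422 [530.7982 200.9682] [154.4  25. ] longaxis deg 68.414925
   pca [633.6273 163.2895] 67.55765026310596
90 thick 622 [632.9478 162.8677] [158.6  43.5] longaxis deg 66.231735
   pca [529.9377 200.2443] 67.74433774384222
90 thin 499 [529.9605 200.5287] [158.1  28.3] longaxis deg 67.489586
   pca [ 593.263  -197.0068] 68.2849506206397
gauge 2912 (array([ 593.8248, -196.8245]), array([201.1, 121.9]), np.float32(68.377014))
   pca [598.732  204.2726] -42.34090200478816
rack 5128 (array([584.2108, 181.8617]), array([266.8, 292.4]), np.float32(-89.9994))
side thick 422 ((633.3552856445312, 163.6905517578125), (152.32278442382812, 51.81782150268555), 68.22349548339844)
side thick 473 ((633.0745849609375, 163.55279541015625), (156.0724639892578, 54.82228088378906), 69.02668762207031)
side gauge px 2302 [289 156] [363 222]
```

```bash
cat > ov.py <<'E'
from h import *
def over(im,cam,c,a,k,x0,y0,w,h,lines):
    o=cv2.resize(im[y0:y0+h,x0:x0+w],None,fx=k,fy=k,interpolation=cv2.INTER_CUBIC)
    R=np.array([[np.cos(a),-np.sin(a)],[np.sin(a),np.cos(a)]])
    for L,col in lines:
        q=np.array([(proj(cam,[*(np.array(c)+R@np.array(p[:2])),p[2]])-[x0,y0]+.5)*k for p in L])
        cv2.polylines(o,[q.astype(np.int32)],False,col,1)
    return o
def box(x0,x1,y0,y1,z): return [(x0,y0,z),(x1,y0,z),(x1,y1,z),(x0,y1,z),(x0,y0,z)]
E
python3 - <<'E'
from ov import *
G=[(box(-.06,.06,-.1,.1,.018),(0,255,0))]+[(box(-.028,.028,y-.011,y+.011,.121),(0,0,255)) for y in(.062,-.062)]+[([(0,-.073,.104),(0,.073,.104)],(0,255,255))]
a=np.radians(68.2-90)
t=cv2.imread("pics/top0.png");s=cv2.imread("pics/side0.png")
A=over(t,"top",(.5955,-.198),a,6,300,175,95,75,G);B=over(s,"side",(.5955,-.198),a,6,280,145,95,85,G)
h=max(A.shape[0],B.shape[0]);A=cv2.copyMakeBorder(A,0,h-A.shape[0],0,0,0);
o=np.hstack([A,B]);o=cv2.resize(o,None,fx=.7,fy=.7,interpolation=cv2.INTER_AREA);print(o.shape);cv2.imwrite("pics/ov1.png",o)
E
```

```text
(357, 798, 3)
```

View pics/ov1.png

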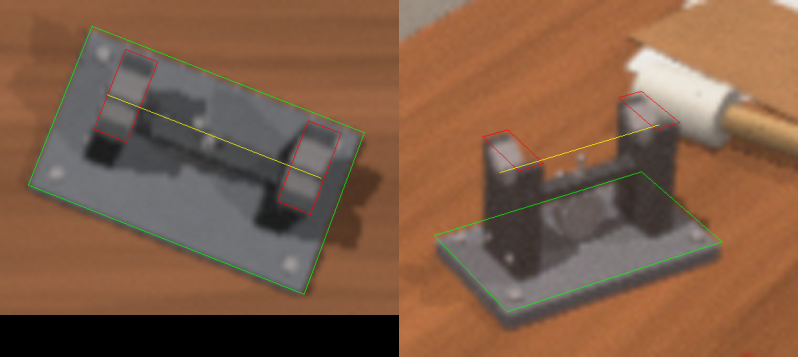

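The overlay in both views puts the base outline (green) and the V-block tops (red) on the picture. I take the gauge as (0.5955, -0.198) with its axis at 68°. The roller is at (0.634, 0.164), also at 68°. Now I'll move above the rack.

Call:
{"method": "jog_arm", "body": {
  "plan": [
    {"x":0.82,"y":-0.84},
    {"x":0.82,"y":-0.84},
    {"x":0.82,"y":-0.84},
    {"x":0.82,"y":-0.84},
    {"x":0.82,"y":-0.84},
    {"x":0.82,"y":-0.84},
    {"x":0.82,"y":-0.84}
  ],
  "hand": 1
}}

```text
invalid input at $.plan[0]: expected keys x, y, z, wx, wy, wz
```

Call:
{"method": "jog_arm", "body": {
  "plan": [
    {"x":0.82,"y":-0.84},
    {"x":0.82,"y":-0.84},
    {"x":0.82,"y":-0.84},
    {"x":0.82,"y":-0.84},
    {"x":0.82,"y":-0.84},
    {"x":0.82,"y":-0.84},
    {"x":0.82,"y":-0.84}
  ]
}}

```text
invalid input at $.plan[0]: expected keys x, y, z, wx, wy, wz
```

Call:
{"method": "jog_arm", "body": {
  "plan": [
    {"x":0.82,"y":-0.84},
    {"x":0.82,"y":-0.84},
    {"x":0.82,"y":-0.84},
    {"x":0.82,"y":-0.84},
    {"x":0.82,"y":-0.84},
    {"x":0.82,"y":-0.84},
    {"x":0.82,"y":-0.84}
  ]
}}

```text
invalid input at $.plan[0]: expected keys x, y, z, wx, wy, wz
```

Call:
{"method": "jog_arm", "body": {
  "plan": [
    {"x":0.82,"y":-0.84,"wz":-0.296},
    {"x":0.82,"y":-0.84,"wz":-0.296},
    {"x":0.82,"y":-0.84,"wz":-0.296},
    {"x":0.82,"y":-0.84,"wz":-0.296},
    {"x":0.82,"y":-0.84,"wz":-0.296},
    {"x":0.82,"y":-0.84,"wz":-0.296},
    {"x":0.82,"y":-0.84,"wz":-0.296},
    {"x":0.82,"y":-0.84,"wz":-0.296},
    {"x":0.82,"y":-0.84,"wz":-0.296},
    {"x":0.82,"y":-0.84,"wz":-0.296}
  ]
}}

```text
invalid input at $.plan[0]: expected keys x, y, z, wx, wy, wz
```

```bash
cat > go.py <<'E'
import sys
from h import *
from scipy.spatial.transform import Rotation as R
np.set_printoptions(precision=4,suppress=True)
def st():
    s=monitor.get_obs();q=s["tool_rot"];r=R.from_quat([*q[1:],q[0]])
    print("t",round(s["t"],2),"pos",np.array(s["eef_pos"]),"F",np.array(s["contact_force"]),"M",np.array(s["torque"]),"w",round(s["gripper_width"],3),"q",np.array(s["q"]))
    return s,r
def plan(p,head=-22):
    s,r=st();d=r.inv().apply(np.array(p)-s["eef_pos"])/.2
    h=np.radians(head);y=np.array([np.cos(h),np.sin(h),0]);z=np.array([0,0,-1.]);T=R.from_matrix(np.stack([np.cross(y,z),y,z],1))
    print("shift",d,"turn",(r.inv()*T).as_rotvec()/np.pi)
if len(sys.argv)>3: plan([float(v) for v in sys.argv[1:4]],*[float(v) for v in sys.argv[4:]])
elif sys.argv[0].endswith("go.py"): st()
E
python3 go.py .634 .164 .1
```

```text
t 0.9 pos [ 0.1708 -0.653   0.197 ] F [ 0.2645 -0.0785 -0.0379] M [-0.0134  0.0227 -0.0093] w 0.993 q [ 1.2069  0.4769  0.0224  1.5554 -0.0115  1.1093 -0.0831]
shift [ 3.2741 -3.3664  0.4852] turn [ 0.     -0.     -0.2964]
```

All six keys are required, so I'll resend.

Call:
{"method": "jog_arm", "body": {
  "plan": [
    {"x":0.82,"y":-0.84,"z":0,"wx":0,"wy":0,"wz":0},
    {"x":0.82,"y":-0.84,"z":0,"wx":0,"wy":0,"wz":0},
    {"x":0.82,"y":-0.84,"z":0,"wx":0,"wy":0,"wz":0},
    {"x":0.82,"y":-0.84,"z":0,"wx":0,"wy":0,"wz":0},
    {"x":0.82,"y":-0.84,"z":0,"wx":0,"wy":0,"wz":0},
    {"x":0.82,"y":-0.84,"z":0,"wx":0,"wy":0,"wz":0},
    {"x":0.82,"y":-0.84,"z":0,"wx":0,"wy":0,"wz":0}
  ],
  "hand": 1
}}

```text
t: 1.48
eef_pos: [0.2912, -0.4433, 0.1973]
tool_rot: [-0.001, 0.991, 0.132, 0.001]
contact_force: [0.3, 0.4, 0.6]
gripper_width: 0.999
```

Call:
{"method": "jog_arm", "body": {
  "plan": [
    {"x":0.82,"y":-0.84,"z":0,"wx":0,"wy":0,"wz":0},
    {"x":0.82,"y":-0.84,"z":0,"wx":0,"wy":0,"wz":0},
    {"x":0.82,"y":-0.84,"z":0,"wx":0,"wy":0,"wz":0},
    {"x":0.82,"y":-0.84,"z":0,"wx":0,"wy":0,"wz":0},
    {"x":0.82,"y":-0.84,"z":0,"wx":0,"wy":0,"wz":0},
    {"x":0.82,"y":-0.84,"z":0,"wx":0,"wy":0,"wz":0},
    {"x":0.82,"y":-0.84,"z":0,"wx":0,"wy":0,"wz":0}
  ]
}}

```text
t: 2.07
eef_pos: [0.4095, -0.2321, 0.1986]
tool_rot: [-0.002, 0.991, 0.137, 0.002]
contact_force: [-0.3, 0.3, 0.5]
gripper_width: 0.998
```

```bash
python3 go.py .634 .164 .1
```

```text
t 2.07 pos [ 0.4095 -0.2321  0.1986] F [-0.3163  0.2612  0.4739] M [-0.0405 -0.0059  0.0094] w 0.998 q [ 0.6157  0.1505 -0.2513  2.0124  0.0387  0.981  -0.9508]
shift [ 1.6145 -1.601   0.5053] turn [ 0.     -0.0019 -0.2904]
```

Call:
{"method": "jog_arm", "body": {
  "plan": [
    {"x":0.8,"y":-0.8,"z":0,"wx":0,"wy":0,"wz":-0.29},
    {"x":0.8,"y":-0.8,"z":0,"wx":0,"wy":0,"wz":-0.29},
    {"x":0.8,"y":-0.8,"z":0,"wx":0,"wy":0,"wz":-0.29},
    {"x":0.8,"y":-0.8,"z":0,"wx":0,"wy":0,"wz":-0.29},
    {"x":0.8,"y":-0.8,"z":0,"wx":0,"wy":0,"wz":-0.29},
    {"x":0.8,"y":-0.8,"z":0,"wx":0,"wy":0,"wz":-0.29},
    {"x":0.8,"y":-0.8,"z":0,"wx":0,"wy":0,"wz":-0.29},
    {"x":0.8,"y":-0.8,"z":0,"wx":0,"wy":0,"wz":-0.29},
    {"x":0.8,"y":-0.8,"z":0,"wx":0,"wy":0,"wz":-0.29}
  ]
}}

```text
t: 2.82
eef_pos: [0.5205, -0.035, 0.1997]
tool_rot: [-0.0, 0.829, 0.559, 0.003]
contact_force: [-0.4, -0.5, 0.2]
gripper_width: 1.0
```

```bash
python3 go.py .634 .164 .12
```

```text
t 2.82 pos [ 0.5205 -0.035   0.1997] F [-0.3677 -0.5326  0.2211] M [ 0.0066 -0.0062 -0.0315] w 1.0 q [ 0.3836  0.2622 -0.5094  1.8916  0.1448  1.0198 -0.5702]
shift [1.1329 0.1527 0.4049] turn [ 0.0008 -0.0017  0.0001]
```

Call:
{"method": "jog_arm", "body": {
  "plan": [
    {"x":1,"y":0.15,"z":0,"wx":0,"wy":0,"wz":0},
    {"x":1,"y":0.15,"z":0,"wx":0,"wy":0,"wz":0},
    {"x":1,"y":0.15,"z":0,"wx":0,"wy":0,"wz":0},
    {"x":1,"y":0.15,"z":0,"wx":0,"wy":0,"wz":0},
    {"x":1,"y":0.15,"z":0,"wx":0,"wy":0,"wz":0},
    {"x":1,"y":0.15,"z":0.2,"wx":0,"wy":0,"wz":0},
    {"x":1,"y":0.15,"z":0.4,"wx":0,"wy":0,"wz":0},
    {"x":1,"y":0.15,"z":0.4,"wx":0,"wy":0,"wz":0}
  ]
}}

```text
t: 3.48
eef_pos: [0.6188, 0.137, 0.113]
tool_rot: [-0.002, 0.829, 0.559, -0.003]
contact_force: [-0.8, -1.1, -1.0]
gripper_width: 1.0
```

```bash
python3 go.py .634 .164 .029
```

```text
t 3.48 pos [0.6188 0.137  0.113 ] F [-0.7858 -1.0917 -0.9794] M [-0.1136  0.0628  0.0101] w 1.0 q [ 0.0506  0.5502 -0.5046  1.7008  0.3062  0.9779 -0.9514]
shift [0.155  0.0225 0.4194] turn [-0.0023  0.001  -0.0004]
```

Call:
{"method": "jog_arm", "body": {
  "plan": [
    {"x":0.155,"y":0.023,"z":0.05,"wx":-0.002,"wy":0.001,"wz":0},
    {"x":0.155,"y":0.023,"z":0.1,"wx":-0.002,"wy":0.001,"wz":0},
    {"x":0.155,"y":0.023,"z":0.12,"wx":-0.002,"wy":0.001,"wz":0},
    {"x":0.155,"y":0.023,"z":0.12,"wx":-0.002,"wy":0.001,"wz":0}
  ]
}}

```text
t: 3.82
eef_pos: [0.6345, 0.1626, 0.0891]
tool_rot: [-0.0, 0.83, 0.558, -0.001]
contact_force: [-0.0, 0.0, 0.3]
gripper_width: 0.998
```

```bash
python3 go.py .634 .164 .029
python3 - <<'E'
from h import *
a=cams.read_camera("top")[:,:,::-1];b=cams.read_camera("side")[:,:,::-1]
f=lambda i,x,y:cv2.resize(i[y:y+100,x:x+100],(400,400),interpolation=cv2.INTER_CUBIC)
cv2.imwrite("pics/g1.png",np.hstack([f(a,165,150),f(b,195,190)]))
E
```

```text
t 3.82 pos [0.6345 0.1626 0.0891] F [-0.0117  0.0473  0.3297] M [-0.0272  0.0413  0.0099] w 0.998 q [ 0.0005  0.6045 -0.4907  1.6696  0.3344  0.9538 -0.9995]
shift [ 0.006  -0.0045  0.3004] turn [-0.0004  0.0004 -0.0009]
```

View pics/g1.png

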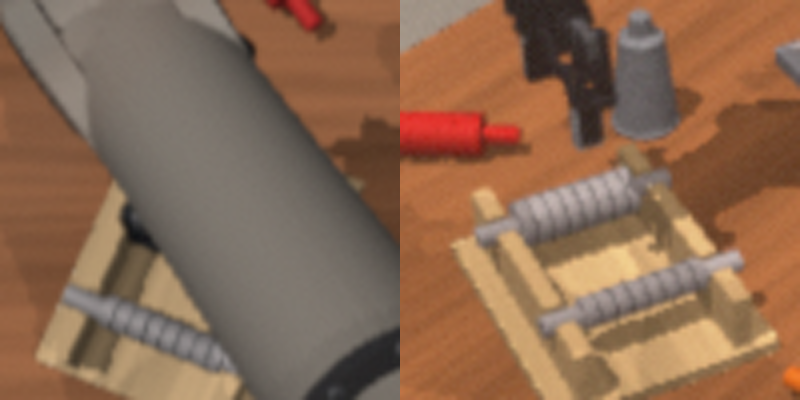

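Run:
```python
from h import *
y=np.array([np.cos(np.radians(-22)),np.sin(np.radians(-22)),0])
p=np.array([.6345,.1626,.102])
for n,v in dict(c=p,far=p+.05*y,near=p-.05*y,roll=[.634,.164,.05]).items():
    print(n,(proj("side",v)-[195,190])*4+[400,0],(proj("top",v)-[165,150])*4)
```

```text
c [568.10131748 147.31421356] [210.88320902 171.30363034]
far [541.99109305 111.29465216] [239.69032598 105.28206418]
near [595.61469468 185.26945143] [181.75772487 238.05484609]
roll [572.27603101 204.38679765] [218.59973219 187.24694114]
```

Run:
```python
from h import *
b=cams.read_camera("side")[:,:,::-1]
y=np.array([np.cos(np.radians(-22)),np.sin(np.radians(-22)),0]);x=np.array([-y[1],y[0],0])
k=6;x0,y0=190,145;o=cv2.resize(b[y0:y0+100,x0:x0+130],None,fx=k,fy=k,interpolation=cv2.INTER_CUBIC)
p=np.array([.6345,.1626,.0])
for s,c in((-1,(0,255,0)),(1,(0,255,255))):
  for z in(.089,.102,.13,.16,.2):
    q=[((proj("side",p+s*.0425*y+e*x+[0,0,z])-[x0,y0]+.5)*k).astype(int).tolist() for e in(-.011,.011)]
    cv2.line(o,q[0],q[1],c,1)
q=((proj("side",p+[0,0,.0891])-[x0,y0]+.5)*k).astype(int);cv2.circle(o,q.tolist(),4,(0,0,255),1)
cv2.imwrite("pics/g2.png",o)
```

```text
(no output)
```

View pics/g2.png

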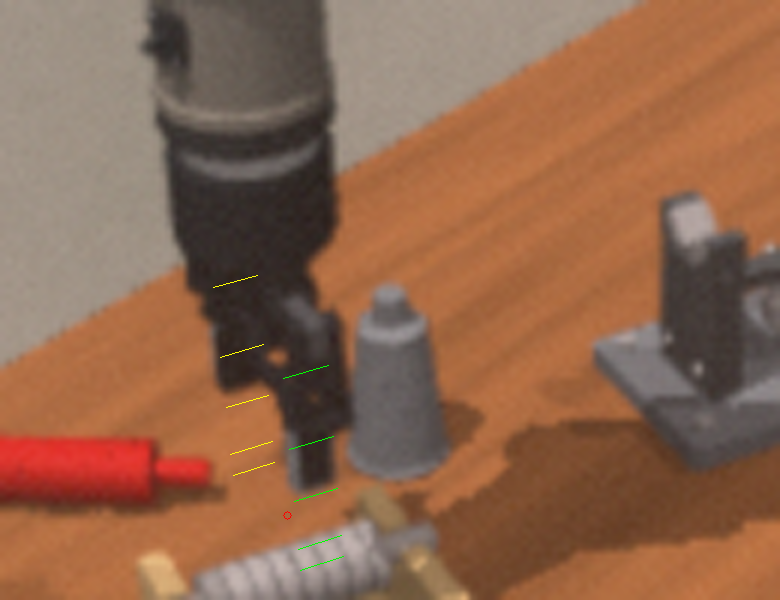

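The fingertips look higher in the side view (near tip around (312,487) in the crop) than the TCP reading implies, while their sideways position agrees. I'll descend in steps, watch the force, and look again.

Call:
{"method": "jog_arm", "body": {
  "plan": [
    {"x":0.006,"y":-0.004,"z":0.06,"wx":0,"wy":0,"wz":-0.001},
    {"x":0.006,"y":-0.004,"z":0.12,"wx":0,"wy":0,"wz":-0.001},
    {"x":0.006,"y":-0.004,"z":0.18,"wx":0,"wy":0,"wz":-0.001},
    {"x":0.006,"y":-0.004,"z":0.24,"wx":0,"wy":0,"wz":-0.001},
    {"x":0.006,"y":-0.004,"z":0.3,"wx":0,"wy":0,"wz":-0.001},
    {"x":0.006,"y":-0.004,"z":0.3,"wx":0,"wy":0,"wz":-0.001}
  ]
}}

```text
t: 4.47
eef_pos: [0.6328, 0.1632, 0.0267]
tool_rot: [-0.001, 0.829, 0.559, -0.002]
contact_force: [0.0, -0.2, -0.8]
gripper_width: 0.998
```

```bash
python3 go.py .634 .164 .029
python3 - <<'E'
from h import *
b=cams.read_camera("side")[:,:,::-1];a=cams.read_camera("top")[:,:,::-1]
y=np.array([np.cos(np.radians(-22)),np.sin(np.radians(-22)),0]);x=np.array([-y[1],y[0],0])
k=6;x0,y0=190,170;o=cv2.resize(b[y0:y0+100,x0:x0+80],None,fx=k,fy=k,interpolation=cv2.INTER_CUBIC)
p=np.array([.634,.164,.0])
for s,c in((-1,(0,255,0)),(1,(0,255,255))):
  for z in(.029,.042,.07,.1,.14):
    q=[((proj("side",p+s*.05*y+e*x+[0,0,z])-[x0,y0]+.5)*k).astype(int).tolist() for e in(-.011,.011)]
    cv2.line(o,q[0],q[1],c,1)
t=cv2.resize(a[170:250,175:228],None,fx=6,fy=6,interpolation=cv2.INTER_CUBIC)
t=cv2.copyMakeBorder(t,0,o.shape[0]-t.shape[0],0,0,0)
cv2.imwrite("pics/g3.png",np.hstack([o,t]))
E
```

```text
t 4.47 pos [0.6328 0.1632 0.0267] F [ 0.0492 -0.1954 -0.8339] M [-0.0251  0.0227 -0.0572] w 0.998 q [-0.0219  0.6783 -0.4619  1.7049  0.3798  0.8534 -1.0336]
shift [ 0.0057  0.0041 -0.0118] turn [-0.0011  0.001   0.0001]
```

View pics/g3.png

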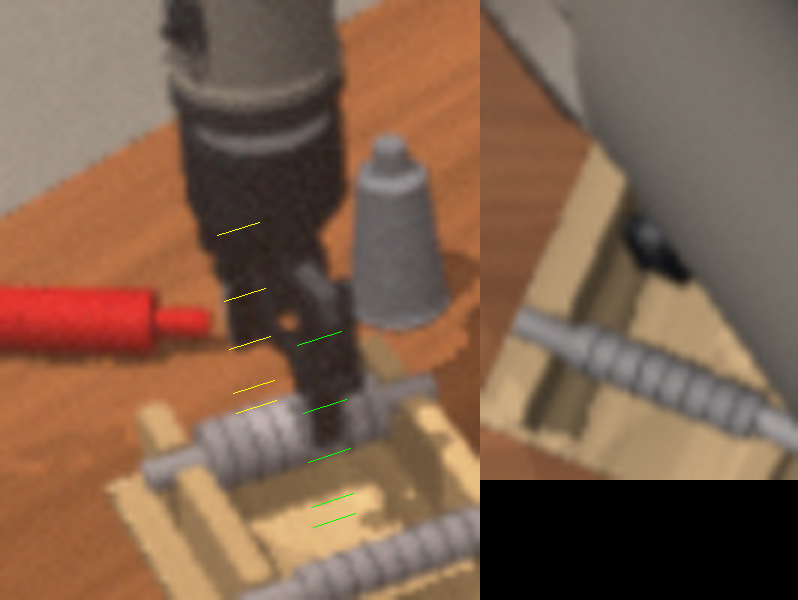

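The side view shows the near tip at (325,448) in the crop, level with the upper half of the barrel. That puts the open tips near z = 0.07, while the sideways position agrees. There is no contact force, so I'll descend another 20 mm carefully and measure the tip numerically.

Call:
{"method": "jog_arm", "body": {
  "plan": [
    {"x":0.006,"y":0.004,"z":0.025,"wx":0,"wy":0,"wz":0},
    {"x":0.006,"y":0.004,"z":0.05,"wx":0,"wy":0,"wz":0},
    {"x":0.006,"y":0.004,"z":0.075,"wx":0,"wy":0,"wz":0},
    {"x":0.006,"y":0.004,"z":0.09,"wx":0,"wy":0,"wz":0},
    {"x":0.006,"y":0.004,"z":0.09,"wx":0,"wy":0,"wz":0}
  ]
}}

```text
t: 4.98
eef_pos: [0.6351, 0.1647, 0.0105]
tool_rot: [-0.0, 0.829, 0.559, -0.001]
contact_force: [-0.2, -0.1, 0.5]
gripper_width: 1.003
```

```bash
python3 go.py .634 .164 .0
python3 - <<'E'
from h import *
b=cams.read_camera("side")[:,:,::-1]
y=np.array([np.cos(np.radians(-22)),np.sin(np.radians(-22)),0]);x=np.array([-y[1],y[0],0])
k=7;x0,y0=195,190;o=cv2.resize(b[y0:y0+80,x0:x0+80],None,fx=k,fy=k,interpolation=cv2.INTER_CUBIC)
p=np.array([.634,.164,.0])
for s,c in((-1,(0,255,0)),(1,(0,255,255))):
  for z in(.03,.05,.07):
    q=[((proj("side",p+s*.05*y+e*x+[0,0,z])-[x0,y0]+.5)*k).astype(int).tolist() for e in(-.011,.011)]
    cv2.line(o,q[0],q[1],c,1)
cv2.imwrite("pics/g4.png",o)
E
```

```text
t 4.98 pos [0.6351 0.1647 0.0105] F [-0.2184 -0.1269  0.4928] M [0.0567 0.014  0.0136] w 1.003 q [-0.0299  0.7009 -0.4527  1.7067  0.3929  0.8275 -1.0437]
shift [-0.0051 -0.004   0.0526] turn [-0.0005  0.0004  0.0001]
```

View pics/g4.png

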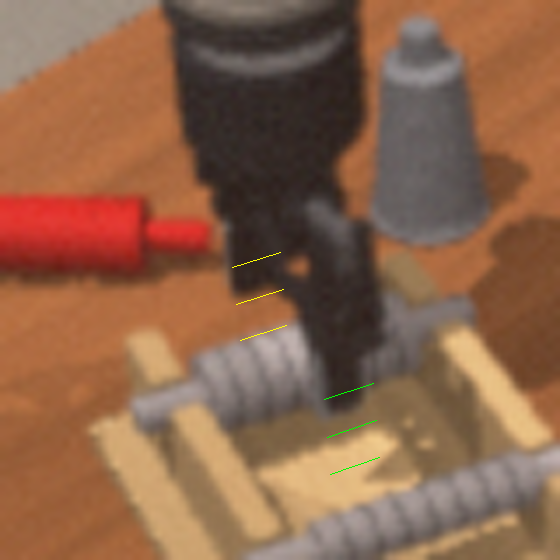

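The open tips sit about 48 mm above the reported TCP height, with no contact yet. I'll go down another 17 mm and then close.

Call:
{"method": "jog_arm", "body": {
  "plan": [
    {"x":-0.005,"y":-0.004,"z":0.025,"wx":0,"wy":0,"wz":0},
    {"x":-0.005,"y":-0.004,"z":0.05,"wx":0,"wy":0,"wz":0},
    {"x":-0.005,"y":-0.004,"z":0.075,"wx":0,"wy":0,"wz":0},
    {"x":-0.005,"y":-0.004,"z":0.085,"wx":0,"wy":0,"wz":0},
    {"x":-0.005,"y":-0.004,"z":0.085,"wx":0,"wy":0,"wz":0}
  ]
}}

```text
t: 5.45
eef_pos: [0.6337, 0.1639, -0.007]
tool_rot: [-0.0, 0.829, 0.559, -0.001]
contact_force: [-1.1, -1.2, -0.4]
gripper_width: 0.999
```

```bash
python3 go.py .634 .164 -.007
```

```text
t 5.45 pos [ 0.6337  0.1639 -0.007 ] F [-1.0716 -1.1772 -0.431 ] M [ 0.0419 -0.0048  0.0282] w 0.999 q [-0.036   0.7219 -0.4429  1.716   0.4059  0.7991 -1.0538]
shift [0.0012 0.0014 0.0002] turn [-0.0007  0.0006  0.0001]
```

Call:
{"method": "jog_arm", "body": {
  "plan": [
    {"x":0,"y":0,"z":0,"wx":0,"wy":0,"wz":0},
    {"x":0,"y":0,"z":0,"wx":0,"wy":0,"wz":0},
    {"x":0,"y":0,"z":0,"wx":0,"wy":0,"wz":0},
    {"x":0,"y":0,"z":0,"wx":0,"wy":0,"wz":0},
    {"x":0,"y":0,"z":0,"wx":0,"wy":0,"wz":0},
    {"x":0,"y":0,"z":0,"wx":0,"wy":0,"wz":0},
    {"x":0,"y":0,"z":0,"wx":0,"wy":0,"wz":0},
    {"x":0,"y":0,"z":0,"wx":0,"wy":0,"wz":0},
    {"x":0,"y":0,"z":0,"wx":0,"wy":0,"wz":0},
    {"x":0,"y":0,"z":0,"wx":0,"wy":0,"wz":0}
  ],
  "hand": -1,
  "grip_force": 50
}}

```text
t: 6.28
eef_pos: [0.6341, 0.164, -0.0065]
tool_rot: [-0.0, 0.829, 0.559, -0.001]
contact_force: [0.4, -0.7, 4.8]
gripper_width: 0.407
```

```bash
python3 go.py .634 .164 -.007
python3 - <<'E'
from h import *
b=cams.read_camera("side")[:,:,::-1]
k=7;x0,y0=195,190;o=cv2.resize(b[y0:y0+80,x0:x0+80],None,fx=k,fy=k,interpolation=cv2.INTER_CUBIC)
cv2.imwrite("pics/g5.png",o)
E
```

```text
t 6.28 pos [ 0.6341  0.164  -0.0065] F [ 0.3554 -0.7009  4.7732] M [-0.0661 -0.0847  0.0012] w 0.407 q [-0.036   0.7215 -0.443   1.7155  0.406   0.7991 -1.0538]
shift [-0.0002 -0.0006  0.0023] turn [-0.0005  0.0004  0.0001]
```

View pics/g5.png

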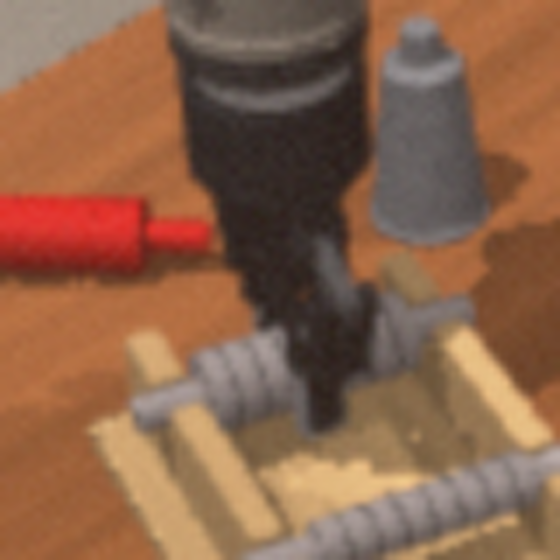

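The gripper stopped at 0.407 (about 35 mm), so it is on the 36 mm barrel, and the picture shows the fingers around the roller near its middle at about (330,360). I'll lift it 120 mm.

Call:
{"method": "jog_arm", "body": {
  "plan": [
    {"x":0,"y":0,"z":-0.05,"wx":0,"wy":0,"wz":0},
    {"x":0,"y":0,"z":-0.1,"wx":0,"wy":0,"wz":0},
    {"x":0,"y":0,"z":-0.2,"wx":0,"wy":0,"wz":0},
    {"x":0,"y":0,"z":-0.3,"wx":0,"wy":0,"wz":0},
    {"x":0,"y":0,"z":-0.4,"wx":0,"wy":0,"wz":0},
    {"x":0,"y":0,"z":-0.5,"wx":0,"wy":0,"wz":0},
    {"x":0,"y":0,"z":-0.6,"wx":0,"wy":0,"wz":0},
    {"x":0,"y":0,"z":-0.65,"wx":0,"wy":0,"wz":0},
    {"x":0,"y":0,"z":-0.65,"wx":0,"wy":0,"wz":0},
    {"x":0,"y":0,"z":-0.65,"wx":0,"wy":0,"wz":0}
  ]
}}

```text
t: 7.17
eef_pos: [0.6341, 0.1639, 0.1233]
tool_rot: [-0.0, 0.829, 0.559, -0.001]
contact_force: [-0.3, 0.8, -5.3]
gripper_width: 0.402
```

```bash
python3 go.py .5955 -.198 .1235 -21.8
python3 - <<'E'
from h import *
b=cams.read_camera("side");cv2.imwrite("pics/side_l.png",b[:,:,::-1])
for r in finder.place_of("side","thick_roller_mid")[:4]:print(np.round(r["location"],1),round(r["confidence"],2),atz("side",r["location"],.18))
print(proj("side",[.634,.164,.18]))
E
```

```text
t 7.17 pos [0.6341 0.1639 0.1233] F [-0.3408  0.813  -5.2655] M [-0.0133  0.0172 -0.0112] w 0.402 q [ 0.0092  0.5679 -0.5058  1.6443  0.3121  1.013  -0.9811]
shift [-1.7501  0.4987  0.001 ] turn [-0.0005  0.0005 -0.001 ]
[317.7 291.3] 0.89 [0.25149129 0.28317116 0.18      ]
[263.8 334.4] 0.89 [0.26120165 0.44903457 0.18      ]
[234.9 201.7] 0.84 [0.64539781 0.15237315 0.18      ]
[358.5 247.5] 0.72 [0.26587422 0.09892986 0.18      ]
[234.7964355  204.97957627]
```

Lifted: the force shows the roller's weight (-5.3 N), and the network's position agrees with a centre height of 0.18. Next is the gauge, in two calls.

Call:
{"method": "jog_arm", "body": {
  "plan": [
    {"x":-0.05,"y":0.014,"z":0,"wx":0,"wy":0,"wz":0},
    {"x":-0.15,"y":0.043,"z":0,"wx":0,"wy":0,"wz":0},
    {"x":-0.3,"y":0.086,"z":0,"wx":0,"wy":0,"wz":0},
    {"x":-0.45,"y":0.128,"z":0,"wx":0,"wy":0,"wz":0},
    {"x":-0.6,"y":0.17,"z":0,"wx":0,"wy":0,"wz":0},
    {"x":-0.75,"y":0.21,"z":0,"wx":0,"wy":0,"wz":0},
    {"x":-0.9,"y":0.256,"z":0,"wx":0,"wy":0,"wz":0},
    {"x":-1,"y":0.285,"z":0,"wx":0,"wy":0,"wz":0},
    {"x":-1,"y":0.285,"z":0,"wx":0,"wy":0,"wz":0}
  ]
}}

```text
t: 8.02
eef_pos: [0.6092, -0.0524, 0.1205]
tool_rot: [0.0, 0.832, 0.555, -0.005]
contact_force: [0.4, -1.3, -4.3]
gripper_width: 0.403
```

```bash
python3 go.py .5955 -.198 .1235 -21.8
```

```text
t 8.02 pos [ 0.6092 -0.0524  0.1205] F [ 0.4084 -1.3318 -4.2879] M [-0.1222 -0.0133 -0.0122] w 0.403 q [ 0.3398  0.5029 -0.4819  1.7518  0.2822  0.9646 -0.6487]
shift [-0.6986  0.2156 -0.01  ] turn [-0.0017  0.0029 -0.004 ]
```

Call:
{"method": "jog_arm", "body": {
  "plan": [
    {"x":-0.1,"y":0.03,"z":0,"wx":-0.001,"wy":0.001,"wz":-0.001},
    {"x":-0.25,"y":0.077,"z":-0.01,"wx":-0.002,"wy":0.003,"wz":-0.003},
    {"x":-0.4,"y":0.123,"z":-0.01,"wx":-0.002,"wy":0.003,"wz":-0.004},
    {"x":-0.55,"y":0.17,"z":-0.01,"wx":-0.002,"wy":0.003,"wz":-0.004},
    {"x":-0.65,"y":0.2,"z":-0.01,"wx":-0.002,"wy":0.003,"wz":-0.004},
    {"x":-0.7,"y":0.216,"z":-0.01,"wx":-0.002,"wy":0.003,"wz":-0.004},
    {"x":-0.7,"y":0.216,"z":-0.01,"wx":-0.002,"wy":0.003,"wz":-0.004},
    {"x":-0.7,"y":0.216,"z":-0.01,"wx":-0.002,"wy":0.003,"wz":-0.004}
  ]
}}

```text
t: 8.68
eef_pos: [0.5949, -0.1979, 0.1227]
tool_rot: [-0.001, 0.828, 0.56, 0.0]
contact_force: [-0.8, 1.3, -3.8]
gripper_width: 0.41
```

```bash
python3 go.py .5955 -.198 .1235 -21.8
python3 - <<'E'
from ov import *
s=cams.read_camera("side")[:,:,::-1];t=cams.read_camera("top")[:,:,::-1]
for c in("side","top"):
  for r in finder.place_of(c,"thick_roller_mid")[:5]:print(c,np.round(r["location"],1),round(r["confidence"],2),atz(c,r["location"],.18))
  print(proj(c,[.5955,-.198,.18]))
a=np.radians(68.2-90)
G=[(box(-.028,.028,y-.011,y+.011,.121),(0,0,255)) for y in(.062,-.062)]
zr=.18
G+=[([(0,-.076,zr),(0,.076,zr)],(0,255,255)),([(-.018,-.046,zr),(-.018,.046,zr)],(0,255,0)),([(0,-.046,zr-.018),(0,.046,zr-.018)],(0,255,0)),([(0,-.046,zr-.03),(0,-.046,zr+.02)],(0,255,0)),([(0,.046,zr-.03),(0,.046,zr+.02)],(0,255,0))]
B=over(s,"side",(.5955,-.198),a,7,278,130,95,80,G)
cv2.imwrite("pics/g6.png",B)
E
```

```text
t 8.68 pos [ 0.5949 -0.1979  0.1227] F [-0.7586  1.3035 -3.8041] M [ 0.0508 -0.0316  0.0064] w 0.41 q [ 0.5609  0.516  -0.4601  1.7193  0.2677  0.9696 -0.3812]
shift [ 0.0007  0.0031 -0.0039] turn [-0.0002 -0.0003 -0.0002]
side [355.8 247.5] 0.64 [0.27098892 0.10317162 0.18      ]
side [316.7 290.6] 0.63 [0.25451279 0.28286948 0.18      ]
side [201.5 224.1] 0.56 [0.63873709 0.28286786 0.18      ]
side [264.8 333.4] 0.55 [0.26138485 0.44585272 0.18      ]
[323.64755667 159.69777973]
top [226.  135.7] 0.94 [0.770851   0.13377306 0.18      ]
top [301.8 288.7] 0.75 [ 0.37542314 -0.06286501  0.18      ]
top [216.8 303.4] 0.73 [0.33848792 0.14741607 0.18      ]
top [354.  199.7] 0.6 [ 0.60034586 -0.19686755  0.18      ]
top [148.9 296.1] 0.58 [0.35545591 0.3170917  0.18      ]
[354.48837424 201.56705649]
```

View pics/g6.png

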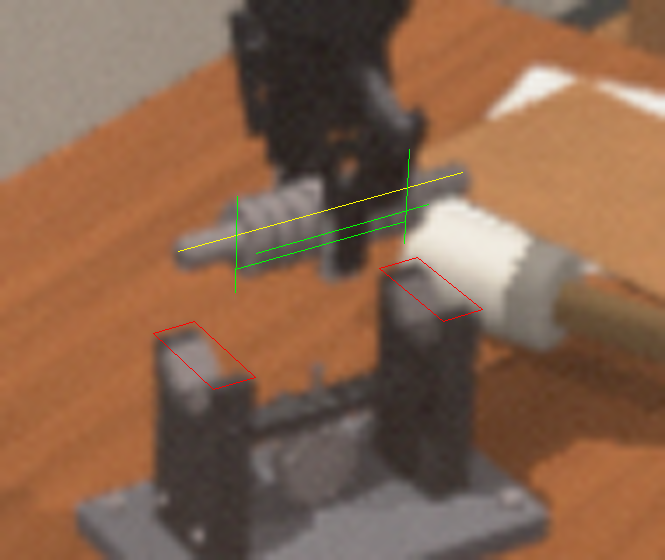

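The roller's ends, at (182,251) and (465,179) in the crop, lie on the predicted axis, and both V-block tops match to within about 1 px. I'll lower it to just above the seat.

Call:
{"method": "jog_arm", "body": {
  "plan": [
    {"x":0.001,"y":0.003,"z":0.05,"wx":0,"wy":0,"wz":0},
    {"x":0.001,"y":0.003,"z":0.1,"wx":0,"wy":0,"wz":0},
    {"x":0.001,"y":0.003,"z":0.15,"wx":0,"wy":0,"wz":0},
    {"x":0.001,"y":0.003,"z":0.19,"wx":0,"wy":0,"wz":0},
    {"x":0.001,"y":0.003,"z":0.22,"wx":0,"wy":0,"wz":0},
    {"x":0.001,"y":0.003,"z":0.25,"wx":0,"wy":0,"wz":0},
    {"x":0.001,"y":0.003,"z":0.27,"wx":0,"wy":0,"wz":0},
    {"x":0.001,"y":0.003,"z":0.28,"wx":0,"wy":0,"wz":0},
    {"x":0.001,"y":0.003,"z":0.28,"wx":0,"wy":0,"wz":0},
    {"x":0.001,"y":0.003,"z":0.28,"wx":0,"wy":0,"wz":0}
  ]
}}

```text
t: 9.72
eef_pos: [0.5968, -0.196, 0.0677]
tool_rot: [-0.0, 0.827, 0.562, 0.001]
contact_force: [-0.0, -0.1, -4.6]
gripper_width: 0.404
```

```bash
python3 go.py .5955 -.198 .0585 -21.8
```

```text
t 9.72 pos [ 0.5968 -0.196   0.0677] F [-0.0116 -0.1157 -4.5723] M [ 0.0144 -0.0189 -0.0423] w 0.404 q [ 0.5398  0.5812 -0.4388  1.7561  0.3082  0.8717 -0.4131]
shift [-0.0118 -0.0022  0.0458] turn [ 0.0003 -0.0004  0.001 ]
```

Call:
{"method": "jog_arm", "body": {
  "plan": [
    {"x":-0.01,"y":-0.002,"z":0.0,"wx":0,"wy":0,"wz":0.001},
    {"x":-0.01,"y":-0.002,"z":0.005,"wx":0,"wy":0,"wz":0.001},
    {"x":-0.01,"y":-0.002,"z":0.01,"wx":0,"wy":0,"wz":0.001},
    {"x":-0.01,"y":-0.002,"z":0.015,"wx":0,"wy":0,"wz":0.001},
    {"x":-0.01,"y":-0.002,"z":0.02,"wx":0,"wy":0,"wz":0.001},
    {"x":-0.01,"y":-0.002,"z":0.025,"wx":0,"wy":0,"wz":0.001},
    {"x":-0.01,"y":-0.002,"z":0.03,"wx":0,"wy":0,"wz":0.001},
    {"x":-0.01,"y":-0.002,"z":0.03,"wx":0,"wy":0,"wz":0.001}
  ]
}}

```text
t: 10.38
eef_pos: [0.5956, -0.1976, 0.0614]
tool_rot: [-0.0, 0.828, 0.561, 0.001]
contact_force: [-0.1, 0.1, -4.3]
gripper_width: 0.406
```

```bash
python3 go.py .5955 -.198 .0585 -21.8
```

```text
t 10.38 pos [ 0.5956 -0.1976  0.0614] F [-0.0761  0.1103 -4.329 ] M [-0.0098  0.0524  0.0359] w 0.406 q [ 0.5402  0.5881 -0.4351  1.761   0.312   0.8604 -0.4163]
shift [-0.0019  0.0002  0.0147] turn [ 0.0002 -0.0004  0.    ]
```

Call:
{"method": "jog_arm", "body": {
  "plan": [
    {"x":-0.002,"y":0,"z":0.005,"wx":0,"wy":0,"wz":0},
    {"x":-0.002,"y":0,"z":0.01,"wx":0,"wy":0,"wz":0},
    {"x":-0.002,"y":0,"z":0.01,"wx":0,"wy":0,"wz":0}
  ]
}}

```text
t: 10.63
eef_pos: [0.5955, -0.1977, 0.0597]
tool_rot: [-0.0, 0.828, 0.561, 0.001]
contact_force: [-1.6, 1.9, -2.5]
gripper_width: 0.406
```

Call:
{"method": "jog_arm", "body": {
  "plan": [
    {"x":0,"y":0,"z":0.005,"wx":0,"wy":0,"wz":0},
    {"x":0,"y":0,"z":0.005,"wx":0,"wy":0,"wz":0},
    {"x":0,"y":0,"z":0.005,"wx":0,"wy":0,"wz":0}
  ]
}}

```text
t: 10.88
eef_pos: [0.5952, -0.1975, 0.0592]
tool_rot: [-0.0, 0.828, 0.561, 0.001]
contact_force: [-4.7, 1.8, 4.5]
gripper_width: 0.409
```

```bash
python3 go.py .5955 -.198 .0585 -21.8
```

```text
t 10.88 pos [ 0.5952 -0.1975  0.0592] F [-4.7143  1.7639  4.4698] M [ 0.3974  0.967  -0.0077] w 0.409 q [ 0.5395  0.5906 -0.4342  1.7627  0.3136  0.8568 -0.4175]
shift [-0.0019  0.0021  0.0036] turn [ 0.     -0.0004  0.0001]
```

The V is pushing the roller toward gauge -x with about 5 N, so it leans on the far flanks, and the load is even between the two blocks. I'll shift 1 mm toward -x.

Call:
{"method": "jog_arm", "body": {
  "plan": [
    {"x":0,"y":-0.005,"z":0,"wx":0,"wy":0,"wz":0},
    {"x":0,"y":-0.005,"z":0.002,"wx":0,"wy":0,"wz":0},
    {"x":0,"y":-0.005,"z":0.002,"wx":0,"wy":0,"wz":0}
  ]
}}

```text
t: 11.13
eef_pos: [0.5947, -0.1973, 0.0588]
tool_rot: [0.0, 0.828, 0.561, 0.001]
contact_force: [-0.6, 0.3, -0.7]
gripper_width: 0.407
```

```bash
python3 go.py .5955 -.198 .0585 -21.8
```

```text
t 11.13 pos [ 0.5947 -0.1973  0.0588] F [-0.6351  0.3153 -0.6648] M [-0.0594  0.1205  0.1539] w 0.407 q [ 0.5395  0.5899 -0.4341  1.7652  0.3141  0.8543 -0.4179]
shift [-0.0016  0.0052  0.0015] turn [ 0.0003 -0.0004  0.0002]
```

Call:
{"method": "jog_arm", "body": {
  "plan": [
    {"x":0,"y":0,"z":0.005,"wx":0,"wy":0,"wz":0},
    {"x":0,"y":0,"z":0.005,"wx":0,"wy":0,"wz":0},
    {"x":0,"y":0,"z":0.005,"wx":0,"wy":0,"wz":0}
  ]
}}

```text
t: 11.38
eef_pos: [0.5946, -0.1973, 0.0585]
tool_rot: [0.0, 0.828, 0.561, 0.001]
contact_force: [-4.2, 2.0, 6.7]
gripper_width: 0.409
```

```bash
python3 go.py .5955 -.198 .0585 -21.8
```

```text
t 11.38 pos [ 0.5946 -0.1973  0.0585] F [-4.231   2.0091  6.6608] M [0.1969 0.8768 0.293 ] w 0.409 q [ 0.5392  0.5903 -0.434   1.7655  0.3149  0.854  -0.4182]
shift [-0.0016  0.0056 -0.    ] turn [ 0.0003 -0.0002  0.0004]
```

Call:
{"method": "jog_arm", "body": {
  "plan": [
    {"x":0,"y":-0.003,"z":0.002,"wx":0,"wy":0,"wz":0},
    {"x":0,"y":-0.003,"z":0.002,"wx":0,"wy":0,"wz":0},
    {"x":0,"y":-0.003,"z":0.002,"wx":0,"wy":0,"wz":0}
  ]
}}

```text
t: 11.63
eef_pos: [0.5946, -0.1973, 0.0585]
tool_rot: [0.001, 0.828, 0.561, 0.001]
contact_force: [-1.3, -0.6, 4.6]
gripper_width: 0.407
```

Call:
{"method": "jog_arm", "body": {
  "plan": [
    {"x":0,"y":0,"z":0.004,"wx":0,"wy":0,"wz":0},
    {"x":0,"y":0,"z":0.004,"wx":0,"wy":0,"wz":0},
    {"x":0,"y":0,"z":0.004,"wx":0,"wy":0,"wz":0}
  ]
}}

```text
t: 11.88
eef_pos: [0.5946, -0.1973, 0.0585]
tool_rot: [0.001, 0.828, 0.561, 0.001]
contact_force: [-3.5, 1.0, 8.4]
gripper_width: 0.402
```

```bash
python3 go.py .5955 -.198 .0585 -21.8
```

```text
t 11.88 pos [ 0.5946 -0.1973  0.0585] F [-3.4564  0.994   8.3602] M [0.0838 0.81   0.3067] w 0.402 q [ 0.5388  0.5897 -0.4338  1.7665  0.3158  0.8524 -0.4187]
shift [-0.0016  0.0054 -0.0002] turn [ 0.0007 -0.0001  0.0005]
```

Height 0.0585 matches the seat, and the lateral to vertical ratio is now well under 1, so both flanks carry load. I'll trim the lateral force and increase the push.

Call:
{"method": "jog_arm", "body": {
  "plan": [
    {"x":0,"y":-0.002,"z":0.005,"wx":0,"wy":0,"wz":0},
    {"x":0,"y":-0.002,"z":0.005,"wx":0,"wy":0,"wz":0},
    {"x":0,"y":-0.002,"z":0.005,"wx":0,"wy":0,"wz":0},
    {"x":0,"y":-0.002,"z":0.005,"wx":0,"wy":0,"wz":0}
  ]
}}

```text
t: 12.22
eef_pos: [0.5946, -0.1973, 0.0584]
tool_rot: [0.001, 0.828, 0.561, 0.001]
contact_force: [-4.6, 0.3, 8.4]
gripper_width: 0.41
```

```bash
python3 go.py .5955 -.198 .0585 -21.8
```

```text
t 12.22 pos [ 0.5946 -0.1973  0.0584] F [-4.5561  0.2706  8.4041] M [0.0525 0.6872 0.3391] w 0.41 q [ 0.5385  0.5893 -0.4335  1.7673  0.3164  0.8513 -0.4192]
shift [-0.0016  0.0053 -0.0005] turn [ 0.0009 -0.      0.0006]
```

Mz is building up from a small yaw mismatch in the grip, which would load the faces unevenly. I'll release the seated roller so it settles by itself, then press it from above with closed fingertips.

Call:
{"method": "jog_arm", "body": {
  "plan": [
    {"x":0,"y":0,"z":0,"wx":0,"wy":0,"wz":0},
    {"x":0,"y":0,"z":0,"wx":0,"wy":0,"wz":0},
    {"x":0,"y":0,"z":0,"wx":0,"wy":0,"wz":0},
    {"x":0,"y":0,"z":0,"wx":0,"wy":0,"wz":0},
    {"x":0,"y":0,"z":0,"wx":0,"wy":0,"wz":0},
    {"x":0,"y":0,"z":0,"wx":0,"wy":0,"wz":0},
    {"x":0,"y":0,"z":0,"wx":0,"wy":0,"wz":0},
    {"x":0,"y":0,"z":0,"wx":0,"wy":0,"wz":0}
  ],
  "hand": 1
}}

```text
t: 12.88
eef_pos: [0.5946, -0.1973, 0.0583]
tool_rot: [0.001, 0.828, 0.561, 0.001]
contact_force: [-0.2, -0.3, 0.2]
gripper_width: 0.995
```

```bash
python3 go.py .5948 -.1975 .13 -21.8
```

```text
t 12.88 pos [ 0.5946 -0.1973  0.0583] F [-0.2342 -0.3426  0.1546] M [-0.0026 -0.0317  0.0637] w 0.995 q [ 0.5384  0.5894 -0.4333  1.7673  0.3164  0.8513 -0.4191]
shift [-0.0004  0.0022 -0.3583] turn [0.0009 0.     0.0006]
```

Call:
{"method": "jog_arm", "body": {
  "plan": [
    {"x":0,"y":0,"z":-0.06,"wx":0,"wy":0,"wz":0},
    {"x":0,"y":0,"z":-0.14,"wx":0,"wy":0,"wz":0},
    {"x":0,"y":0,"z":-0.24,"wx":0.001,"wy":0,"wz":0},
    {"x":0,"y":0,"z":-0.32,"wx":0.001,"wy":0,"wz":0},
    {"x":0,"y":0,"z":-0.36,"wx":0.001,"wy":0,"wz":0},
    {"x":0,"y":0,"z":-0.36,"wx":0.001,"wy":0,"wz":0}
  ]
}}

```text
t: 13.38
eef_pos: [0.596, -0.1975, 0.1331]
tool_rot: [0.002, 0.828, 0.561, 0.001]
contact_force: [0.1, -0.2, -0.5]
gripper_width: 0.998
```

Call:
{"method": "jog_arm", "body": {
  "plan": [
    {"x":0,"y":0,"z":0,"wx":0,"wy":0,"wz":0},
    {"x":0,"y":0,"z":0,"wx":0,"wy":0,"wz":0},
    {"x":0,"y":0,"z":0,"wx":0,"wy":0,"wz":0},
    {"x":0,"y":0,"z":0,"wx":0,"wy":0,"wz":0},
    {"x":0,"y":0,"z":0,"wx":0,"wy":0,"wz":0},
    {"x":0,"y":0,"z":0,"wx":0,"wy":0,"wz":0},
    {"x":0,"y":0,"z":0,"wx":0,"wy":0,"wz":0},
    {"x":0,"y":0,"z":0,"wx":0,"wy":0,"wz":0},
    {"x":0,"y":0,"z":0,"wx":0,"wy":0,"wz":0},
    {"x":0,"y":0,"z":0,"wx":0,"wy":0,"wz":0},
    {"x":0,"y":0,"z":0,"wx":0,"wy":0,"wz":0},
    {"x":0,"y":0,"z":0,"wx":0,"wy":0,"wz":0}
  ],
  "hand": -1
}}

```text
t: 14.38
eef_pos: [0.596, -0.1975, 0.1332]
tool_rot: [0.002, 0.828, 0.561, 0.001]
contact_force: [-0.4, 0.4, -0.2]
gripper_width: -0.002
```

```bash
python3 go.py .5948 -.1975 .1 -21.8
python3 - <<'E'
from ov import *
s=cams.read_camera("side")[:,:,::-1]
a=np.radians(68.2-90);zr=.115
G=[([(0,-.076,zr),(0,.076,zr)],(0,255,255)),([(0,-.046,zr-.018),(0,-.046,zr+.018)],(0,255,0)),([(0,.046,zr-.018),(0,.046,zr+.018)],(0,255,0)),([(0,-.011,.133),(0,.011,.133)],(0,0,255)),([(0,-.011,.163),(0,.011,.163)],(0,0,255))]
cv2.imwrite("pics/g7.png",over(s,"side",(.5948,-.1975),a,7,278,130,95,80,G))
E
```

```text
t 14.38 pos [ 0.596  -0.1975  0.1332] F [-0.381   0.437  -0.2321] M [-0.0334 -0.0126 -0.013 ] w -0.002 q [ 0.5626  0.5035 -0.4639  1.7127  0.2631  0.9831 -0.3764]
shift [-0.0022 -0.0065  0.1658] turn [ 0.0013 -0.0001  0.0006]
```

View pics/g7.png

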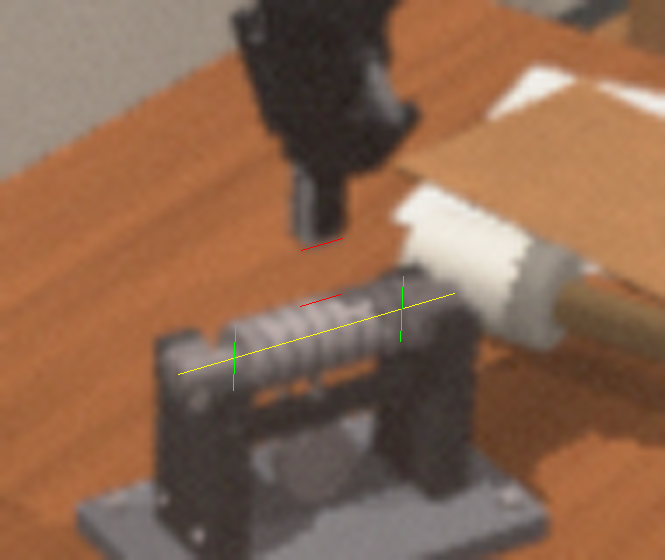

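The picture shows the roller lying in both Vs, with the barrel between the blocks from about x = 232 to 405, and the closed fingertips about 34 mm above the middle of the barrel. I'll descend to just above it.

Call:
{"method": "jog_arm", "body": {
  "plan": [
    {"x":-0.002,"y":-0.007,"z":0.04,"wx":0.001,"wy":0,"wz":0},
    {"x":-0.002,"y":-0.007,"z":0.08,"wx":0.001,"wy":0,"wz":0},
    {"x":-0.002,"y":-0.007,"z":0.11,"wx":0.001,"wy":0,"wz":0},
    {"x":-0.002,"y":-0.007,"z":0.13,"wx":0.001,"wy":0,"wz":0},
    {"x":-0.002,"y":-0.007,"z":0.14,"wx":0.001,"wy":0,"wz":0},
    {"x":-0.002,"y":-0.007,"z":0.14,"wx":0.001,"wy":0,"wz":0},
    {"x":-0.002,"y":-0.007,"z":0.14,"wx":0.001,"wy":0,"wz":0}
  ]
}}

```text
t: 15.02
eef_pos: [0.5948, -0.1974, 0.1051]
tool_rot: [0.0, 0.828, 0.561, 0.0]
contact_force: [-0.0, 0.2, 1.2]
gripper_width: -0.005
```

```bash
python3 go.py .5946 -.1973 .098 -21.8
```

```text
t 15.02 pos [ 0.5948 -0.1974  0.1051] F [-0.0119  0.1946  1.2394] M [-0.0127 -0.032   0.0125] w -0.005 q [ 0.5552  0.5346 -0.4543  1.735   0.2811  0.9359 -0.3907]
shift [ 0.     -0.0009  0.0354] turn [ 0.0003 -0.0001  0.0006]
```

Now slow 1 mm steps.

Call:
{"method": "jog_arm", "body": {
  "plan": [
    {"x":0,"y":-0.001,"z":0.005,"wx":0,"wy":0,"wz":0},
    {"x":0,"y":-0.001,"z":0.01,"wx":0,"wy":0,"wz":0},
    {"x":0,"y":-0.001,"z":0.015,"wx":0,"wy":0,"wz":0},
    {"x":0,"y":-0.001,"z":0.015,"wx":0,"wy":0,"wz":0}
  ]
}}

```text
t: 15.35
eef_pos: [0.5945, -0.1973, 0.102]
tool_rot: [0.0, 0.828, 0.561, 0.0]
contact_force: [0.4, -0.9, 0.4]
gripper_width: -0.002
```

Call:
{"method": "jog_arm", "body": {
  "plan": [
    {"x":0,"y":0,"z":0.005,"wx":0,"wy":0,"wz":0},
    {"x":0,"y":0,"z":0.01,"wx":0,"wy":0,"wz":0},
    {"x":0,"y":0,"z":0.01,"wx":0,"wy":0,"wz":0}
  ]
}}

```text
t: 15.6
eef_pos: [0.5944, -0.1973, 0.0998]
tool_rot: [0.0, 0.828, 0.561, 0.0]
contact_force: [-1.1, 0.2, -0.2]
gripper_width: -0.003
```

```bash
python3 go.py .5946 -.1973 .098 -21.8
```

```text
t 15.6 pos [ 0.5944 -0.1973  0.0998] F [-1.1498  0.2243 -0.1789] M [-0.0119 -0.0337 -0.0127] w -0.003 q [ 0.5537  0.5403 -0.4524  1.7395  0.2847  0.9266 -0.3936]
shift [0.0002 0.0011 0.0089] turn [ 0.0002 -0.0001  0.0006]
```

Call:
{"method": "jog_arm", "body": {
  "plan": [
    {"x":0,"y":0.001,"z":0.005,"wx":0,"wy":0,"wz":0},
    {"x":0,"y":0.001,"z":0.005,"wx":0,"wy":0,"wz":0},
    {"x":0,"y":0.001,"z":0.005,"wx":0,"wy":0,"wz":0}
  ]
}}

```text
t: 15.85
eef_pos: [0.5946, -0.1974, 0.0988]
tool_rot: [0.0, 0.828, 0.561, 0.0]
contact_force: [0.3, -0.2, 1.1]
gripper_width: 0.001
```

Call:
{"method": "jog_arm", "body": {
  "plan": [
    {"x":0,"y":0,"z":0.005,"wx":0,"wy":0,"wz":0},
    {"x":0,"y":0,"z":0.005,"wx":0,"wy":0,"wz":0},
    {"x":0,"y":0,"z":0.005,"wx":0,"wy":0,"wz":0}
  ]
}}

```text
t: 16.1
eef_pos: [0.595, -0.1975, 0.0987]
tool_rot: [0.001, 0.828, 0.561, 0.001]
contact_force: [-1.6, -0.1, 6.1]
gripper_width: 0.001
```

Call:
{"method": "jog_arm", "body": {
  "plan": [
    {"x":0,"y":0,"z":0.005,"wx":0,"wy":0,"wz":0},
    {"x":0,"y":0,"z":0.005,"wx":0,"wy":0,"wz":0},
    {"x":0,"y":0,"z":0.005,"wx":0,"wy":0,"wz":0}
  ]
}}

```text
t: 16.35
eef_pos: [0.5954, -0.1976, 0.0987]
tool_rot: [0.001, 0.828, 0.561, 0.001]
contact_force: [-2.3, 0.1, 7.5]
gripper_width: 0.002
```

```bash
python3 go.py .5946 -.1973 .098 -21.8
```

```text
t 16.35 pos [ 0.5954 -0.1976  0.0987] F [-2.2802  0.14    7.5167] M [ 0.0665  0.4779 -0.0356] w 0.002 q [ 0.5527  0.542  -0.4515  1.7394  0.2868  0.9233 -0.3953]
shift [ 0.     -0.0041  0.0033] turn [0.0008 0.     0.0006]
```

Call:
{"method": "jog_arm", "body": {
  "plan": [
    {"x":0,"y":-0.004,"z":0.005,"wx":-0.001,"wy":0,"wz":0},
    {"x":0,"y":-0.004,"z":0.008,"wx":-0.001,"wy":0,"wz":0},
    {"x":0,"y":-0.004,"z":0.008,"wx":-0.001,"wy":0,"wz":0},
    {"x":0,"y":-0.004,"z":0.008,"wx":-0.001,"wy":0,"wz":0},
    {"x":0,"y":-0.004,"z":0.008,"wx":-0.001,"wy":0,"wz":0},
    {"x":0,"y":-0.004,"z":0.008,"wx":-0.001,"wy":0,"wz":0}
  ]
}}

```text
t: 16.85
eef_pos: [0.5956, -0.1977, 0.0986]
tool_rot: [0.003, 0.828, 0.561, 0.002]
contact_force: [-1.7, 0.6, 9.1]
gripper_width: -0.001
```

```bash
python3 go.py .5946 -.1973 .098 -21.8
```

```text
t 16.85 pos [ 0.5956 -0.1977  0.0986] F [-1.7359  0.6251  9.0942] M [-0.0147  0.4423 -0.031 ] w -0.001 q [ 0.5526  0.5395 -0.4512  1.7437  0.2886  0.9162 -0.3975]
shift [-0.0002 -0.0054  0.0031] turn [0.0025 0.     0.0005]
```

Call:
{"method": "jog_arm", "body": {
  "plan": [
    {"x":0,"y":-0.004,"z":0.006,"wx":0.003,"wy":0,"wz":0},
    {"x":0,"y":-0.004,"z":0.01,"wx":0.003,"wy":0,"wz":0},
    {"x":0,"y":-0.004,"z":0.01,"wx":0.003,"wy":0,"wz":0},
    {"x":0,"y":-0.004,"z":0.01,"wx":0.003,"wy":0,"wz":0},
    {"x":0,"y":-0.004,"z":0.01,"wx":0.003,"wy":0,"wz":0},
    {"x":0,"y":-0.004,"z":0.01,"wx":0.003,"wy":0,"wz":0}
  ]
}}

```text
t: 17.35
eef_pos: [0.596, -0.1978, 0.0986]
tool_rot: [0.001, 0.828, 0.561, 0.0]
contact_force: [-2.5, 0.8, 11.1]
gripper_width: -0.003
```

```bash
python3 go.py .5946 -.1973 .098 -21.8
```

```text
t 17.35 pos [ 0.596  -0.1978  0.0986] F [-2.546   0.7814 11.0951] M [-0.0184  0.5797  0.0071] w -0.003 q [ 0.5519  0.5438 -0.4511  1.7367  0.2869  0.9257 -0.3957]
shift [-0.0002 -0.0074  0.0028] turn [0.0004 0.0001 0.0004]
```

Call:
{"method": "jog_arm", "body": {
  "plan": [
    {"x":0,"y":-0.008,"z":0.01,"wx":0,"wy":0,"wz":0},
    {"x":0,"y":-0.008,"z":0.012,"wx":0,"wy":0,"wz":0},
    {"x":0,"y":-0.008,"z":0.012,"wx":0,"wy":0,"wz":0},
    {"x":0,"y":-0.008,"z":0.012,"wx":0,"wy":0,"wz":0},
    {"x":0,"y":-0.008,"z":0.012,"wx":0,"wy":0,"wz":0},
    {"x":0,"y":-0.008,"z":0.012,"wx":0,"wy":0,"wz":0}
  ]
}}

```text
t: 17.85
eef_pos: [0.5961, -0.1978, 0.0986]
tool_rot: [0.002, 0.828, 0.561, 0.001]
contact_force: [-1.7, 0.4, 11.7]
gripper_width: 0.001
```

```bash
python3 go.py .5946 -.1973 .098 -21.8
```

```text
t 17.85 pos [ 0.5961 -0.1978  0.0986] F [-1.7151  0.3917 11.6565] M [-0.0543  0.5202 -0.0083] w 0.001 q [ 0.5517  0.5419 -0.4508  1.7398  0.2883  0.9208 -0.3974]
shift [-0.0004 -0.0081  0.0028] turn [0.0016 0.0002 0.0003]
```

Stable, with small lateral force. One more trim up toward about 14 N, with a longer hold to check that it is steady.

Call:
{"method": "jog_arm", "body": {
  "plan": [
    {"x":0,"y":-0.01,"z":0.012,"wx":0.002,"wy":0,"wz":0},
    {"x":0,"y":-0.01,"z":0.014,"wx":0.002,"wy":0,"wz":0},
    {"x":0,"y":-0.01,"z":0.014,"wx":0.002,"wy":0,"wz":0},
    {"x":0,"y":-0.01,"z":0.014,"wx":0.002,"wy":0,"wz":0},
    {"x":0,"y":-0.01,"z":0.014,"wx":0.002,"wy":0,"wz":0},
    {"x":0,"y":-0.01,"z":0.014,"wx":0.002,"wy":0,"wz":0},
    {"x":0,"y":-0.01,"z":0.014,"wx":0.002,"wy":0,"wz":0},
    {"x":0,"y":-0.01,"z":0.014,"wx":0.002,"wy":0,"wz":0}
  ]
}}

```text
t: 18.52
eef_pos: [0.5961, -0.1978, 0.0985]
tool_rot: [0.001, 0.828, 0.561, 0.0]
contact_force: [-2.4, -0.6, 13.9]
gripper_width: 0.001
```

```bash
cat > hold.py <<'E'
from go import *
for _ in range(3):
    cams.read_camera("side"); st()
E
python3 go.py .5946 -.1973 .098 -21.8; python3 hold.py
```

```text
t 18.52 pos [ 0.5961 -0.1978  0.0985] F [-2.4288 -0.5808 13.9328] M [-0.0393  0.6501  0.0096] w 0.001 q [ 0.5514  0.543  -0.4507  1.738   0.2879  0.9234 -0.3974]
shift [-0.0004 -0.0079  0.0025] turn [0.0009 0.0003 0.0002]
t 18.57 pos [ 0.5961 -0.1978  0.0985] F [-1.9256 -1.029  14.6899] M [-0.0554  0.5955 -0.0081] w -0.003 q [ 0.5514  0.543  -0.4507  1.738   0.2879  0.9234 -0.3974]
t 18.62 pos [ 0.5961 -0.1978  0.0985] F [-3.3782 -0.0548 14.5053] M [-0.0976  0.6248 -0.0191] w -0.0 q [ 0.5514  0.543  -0.4507  1.738   0.2879  0.9234 -0.3974]
t 18.67 pos [ 0.5961 -0.1978  0.0985] F [-2.5034  0.3773 14.6933] M [-0.0899  0.6136  0.0422] w -0.003 q [ 0.5514  0.543  -0.4507  1.738   0.2878  0.9234 -0.3974]
```

Steady at about 14.5 N down with about 2.4 N lateral. One final picture and a bystander check.

```bash
python3 - <<'E'
from ov import *
s=cams.read_camera("side")[:,:,::-1]
for n in("vee_seat","thick_roller_mid","thin_roller_mid","die_mid","cone_mid","maul_mid"):
    print(n,[(np.round(r["location"],1).tolist(),round(r["confidence"],2)) for r in finder.place_of("side",n)[:5]])
zr=.115
G=[([(0,-.076,zr),(0,.076,zr)],(0,255,255)),([(0,-.046,zr-.018),(0,-.046,zr+.018)],(0,255,0)),([(0,.046,zr-.018),(0,.046,zr+.018)],(0,255,0))]
A=over(s,"side",(.5948,-.1975),np.radians(-21.8),6,278,130,95,80,G)
B=over(s,"side",(.5948,-.1975),0,2.2,180,130,100,210,[]);B=B[:480]
B=cv2.copyMakeBorder(B,0,480-B.shape[0],0,0,0);cv2.imwrite("pics/g8.png",np.hstack([A,B]))
E
python3 go.py
```

```text
vee_seat [([322.9, 176.1], 0.83)]
thick_roller_mid [([265.2, 334.0], 0.88), ([314.8, 291.1], 0.72), ([201.1, 225.2], 0.71), ([356.1, 247.6], 0.59), ([320.6, 174.9], 0.54)]
thin_roller_mid [([256.4, 263.8], 0.86)]
die_mid [([185.3, 316.1], 0.78), ([324.1, 177.1], 0.54)]
cone_mid [([254.9, 205.0], 0.92)]
maul_mid [([359.6, 170.6], 0.65)]
t 19.02 pos [ 0.5961 -0.1978  0.0985] F [-2.9986 -1.1009 15.6401] M [-0.046   0.6534  0.0361] w -0.001 q [ 0.5514  0.543  -0.4507  1.7381  0.2878  0.9234 -0.3974]
```

View pics/g8.png

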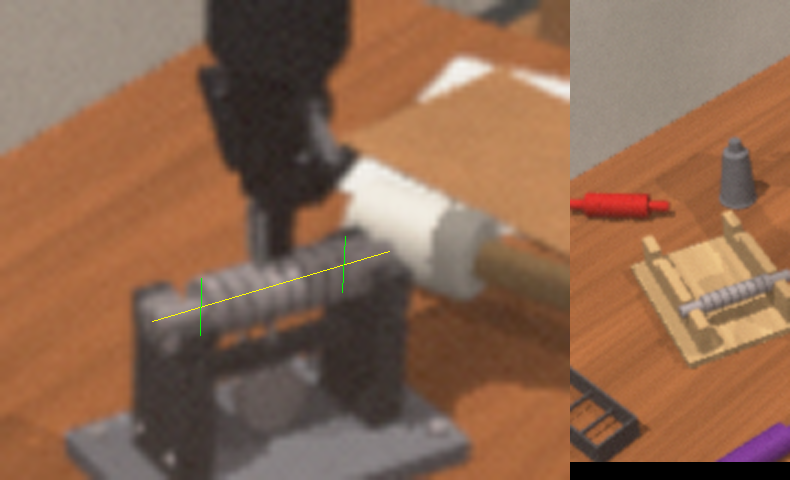

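The roller lies on the seat axis in both Vs, with the fingertips on the middle of its barrel at about (270,262). The bystanders and the thin roller are where they were, and the push is about 15 N. Handing in.

```bash
python3 -c "
from station import bot
print(bot.hand_in())"; python3 go.py
```

```text
the job is handed in; nothing more can be done
None
the job is handed in; nothing more can be done
```

I took the thick roller out of the rack's far bay, laid it in both V-blocks and handed in while still pressing it down. The closed fingertips were on the middle of its barrel.

**Last checks:**
- **Push:** it was steady at 14–15.6 N down with about 2.5–3 N lateral. I estimate roughly 4–8 N on each V face. That is worked out from the wrist force, not measured.
- **Seating:** the last picture shows the roller on the seat axis in both Vs. The plunger reading itself was not measured.
- **Other things:** thin roller, die, cone and maul were within about 2 px of their starting positions in the side view. The job finished at about 19 s of the 48 s allowed.

**What disagreed:**
- **Fingertip height:** the tips appeared about 34 mm (shut) to 48 mm (open) higher in the pictures than the reported TCP height. I went by the pictures and by touch instead.
- **First attempt at pressing:** pressing with the roller still in the grip gave uneven sideways force and a twisting moment. I let it go once it was seated, so it could settle by itself, and pressed from above.

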